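# Stack the tealight stand and hold the curing torch over it

### The job

Finish the little layered tealight stand in the bonding jig: lay the plywood ring flat on the wooden base between the four pins and let go, and then the blue disc flat on the ring and let go. Then draw the curing torch out of its slanted stand, turn it upright with its lens pointing straight down, and finish while still holding it still in the gripper with the lens centred about 5 cm above the blue disc, the torch touching nothing but the gripper. Leave the white disc, the three cups and the hardener bottle where they are.

Things in the scene. Friction and masses are not known exactly. Their poses are not given: they have to be found in the camera images.
- jig_seat (a point): Bonding jig, fixed: aluminium plate 120 x 120 x 12 mm with four upright 8 mm pins on its diagonals, at x, y = +-25.5 mm in its own frame, leaving a circle 64 mm wide. The pins rise 40 mm above the plate, the top 10 mm tapered to 3 mm. Fingers pass between the pins along its own x or y axis. Point: middle of the plate's top face; z up. Yaw within 0.35 rad.
- base_mid (a point): Dark wooden base disc, 57 mm across, 20 mm high, loose, already lying in the jig between the pins. Point: its centre, half-way up.
- ring_mid (a point): Light plywood ring, 58 mm outside, 34 mm hole, 12 mm high, 20 g, lying flat on top of an upturned grey cup (fixed, 50 mm high, 44 mm across at its top, widening to 66 mm at its foot). Point: its centre, half-way up.
- disc_mid (a point): Blue resin disc, 60 mm across, 10 mm high, 35 g, lying flat on a second upturned grey cup just like the first. Point: its centre, half-way up.
- white_mid (a point): White resin disc, a spare of the same size as the blue one, on a third such cup; to be left alone. Point: its centre.
- torch: Curing torch, 125 mm long, about 150 g: black head 34 mm across and 60 mm long with the lens at its end, then a yellow barrel 28 mm across and 65 mm long. Origin: centre of the lens; z points from the lens along the torch to its tail. It stands lens down in a slanted socket, its tail leaning 0.65 rad (37 degrees) from vertical towards the robot (towards -x of the stand).
- torch_grip (a point): Point on the torch's axis in the yellow barrel, 95 mm from the lens and 30 mm from the tail: a good place to grip. Axes as the torch's.
- torch_lens (a point): Centre of the torch's lens. Axes as the torch's.
- torch_stand: Grey torch stand, fixed: a plate 140 x 100 x 12 mm with a square slanted socket 58 mm deep, 40 mm wide inside, 50 mm outside, its mouth 76 mm above the table, in the vertical x-z plane of its frame. Only the torch's yellow barrel stands out of it. Origin: on the table, 5 mm from the plate's middle; z up; the socket opens upwards and towards -x. Its yaw varies.
- cup_clear: Clear plastic cup, 72 mm across, 95 mm high, loose, beyond the jig. Origin: centre of its underside.
- cup_black: Black plastic cup, same size, loose, beyond the jig.
- cup_blue: Pale translucent cup, same size, loose, beyond the jig.
- hardener: Hardener bottle, 56 mm across, 130 mm high, loose, at the left. Origin: centre of its underside.
There are look-alikes about, which are no part of the job. What is shaped like the torch but orange, red or turquoise is not meant.

How it is judged:
On the way, in this order (a step that is already met when the one before it is completed fails the run):
1. the ring lies flat on the base between the pins, let go (horizontal distance between each of base_mid, ring_mid and jig_seat below 0.006 m and z of base_mid in the frame of jig_seat between 0.007 and 0.013 m and angle between each of base_mid, ring_mid's own z axis and vertical below 0.07 rad and z of ring_mid in the frame of jig_seat between 0.023 and 0.029 m and contact force between ring and the fingers below 0.1 N), for 0.2 s.
2. the blue disc lies flat on the ring between the pins, let go (horizontal distance between each of base_mid, ring_mid, disc_mid and jig_seat below 0.006 m and z of base_mid in the frame of jig_seat between 0.007 and 0.013 m and angle between each of base_mid, ring_mid, disc_mid's own z axis and vertical below 0.07 rad and z of ring_mid in the frame of jig_seat between 0.023 and 0.029 m and z of disc_mid in the frame of jig_seat between 0.034 and 0.04 m and contact force between disc and the fingers below 0.1 N), for 0.2 s.
3. the torch is drawn out of its stand and held clear of it (contact force between torch and torch_stand below 0.1 N and contact force between torch and the fingers above 1 N and height (world z) of torch_lens above 0.08 m), for 0.2 s.
At the end, for the whole second after the job is handed in: Base, ring and blue disc lie stacked in the jig, let go, flat within 4 degrees, each within 6 mm of the middle; the gripper holds the torch still, within 0.2 rad of upright, lens down, 30 to 80 mm above the blue disc's top and within 18 mm of its middle, touching nothing else (all of step 2 and contact force between ring and the fingers below 0.1 N and horizontal distance between torch_lens and disc_mid below 0.018 m and z of torch_lens in the frame of jig_seat between 0.072 and 0.122 m and angle between torch's own z axis and vertical below 0.2 rad and contact force between torch and the fingers above 1 N and linear speed of torch below 0.03 m/s and angular speed of torch below 0.3 rad/s and contact force between torch and torch_stand below 0.1 N and contact force between torch and jig below 0.1 N and contact force between torch and disc below 0.1 N and contact force between torch and ring below 0.1 N and contact force between torch and base below 0.1 N and contact force between torch and white_disc below 0.1 N); the arm keeps its last pose, push and grip.
It fails at once if the white disc is moved by more than 2 cm (distance of white_mid from where it was at the start of the episode above 0.02 m).
It fails at once if a cup is moved by more than 3 cm or knocked over (distance of any of cup_clear, cup_black, cup_blue from where it was at the start of the episode above 0.03 m or angle between any of cup_clear, cup_black, cup_blue's own z axis and vertical above 0.5 rad).
It fails at once if the hardener bottle is moved by more than 3 cm or knocked over (distance of hardener from where it was at the start of the episode above 0.03 m or angle between hardener's own z axis and vertical above 0.5 rad).
It also fails if it takes over 58 s, if anything falls off the work surface, if the arm or the gripper's body presses on something with over 40 N, if the wrist force passes 120 N, or if a joint passes its speed limit or range.

### The arm

A 6-joint arm with a two-finger parallel gripper is mounted at the origin on the work surface. World frame = base frame: x ahead of the robot, y to its left, z up, the work surface at z = 0. Lengths are in m, angles in rad, forces in N, time in s.
With the tool pointing down it reaches from about 0.35 to 0.775 m from the base axis. Payload 7.3 kg.
Tool frame: the origin (TCP) lies midway between the tips of the shut fingers; the grasp point (between the pads) lies 19 mm behind it (robot.grip_depth is the z of the grasp point in the tool frame, in m); z points along the fingers, y is the line along which they close (so a half turn about z gives the same grasp; the last joint's range is limited). The gripper opens to 92 mm and grips with 3 to 60 N. Pads are 19 mm wide; open, the fingers measure 130 mm over their backs; the gripper's body (75 mm by 190 mm) begins 47 mm behind the grasp point.
Start: joints at [-1.422, 0.342, 1.524, -0, 1.275, -0.146], TCP at [0.153, -0.502, 0.227] pointing down, gripper open.
Joint ranges: [-2.53, 2.53], [-0.77, 2.02], [0.04, 2.7], [-1, 4.14], [0.28, 2.66], [-3.11, 3.11]. Speed limits (rad/s): [2.57, 2.57, 3.14, 3.14, 3.14, 3.14].

### API

Orientations are given as [roll, pitch, yaw] about the fixed x, y, z axes, in that order (R = Rz(yaw) Ry(pitch) Rx(roll)).
In Python, from cell import robot, viewer gives the robot as it stands.
- The arm moves only by the tool step_arm, never from a script. Its argument "increments" is a list of rows, each an object with "delta_pos": the shift along the tool's x, y, z in cm, a list of three; "dr": the turn, a rotation vector about the tool's x, y, z in degrees, a list of three; "fingers": the closure, from -1 (fully open) to 1 (shut), so that 0 is half open. In form: [{"delta_pos": [tx, ty, tz], "dr": [wx, wy, wz], "fingers": fingers}, ...]. A call has exactly 5 rows; each row is the pose to reach, as a shift and turn from the pose commanded when the call began, along the tool's axes at that moment; what a row does not reach only later rows make up. A row lasts 1/8 s, in which the tool goes at most 62.5 mm and 10.7 degrees, less where a joint would pass 70% of its speed; a pose out of reach is approached as far as the arm can. A call with a gripper value outside its range is refused whole. The fingers move at their own pace and stop on an object; "newtons" is the grip in N (left out, the last holds). Time passes only in rows, so rows that repeat a pose let the fingers close, or fill a call up. It gives the time, the measured TCP pose, the force, the opening and the grip force at its end, in the units of the state.
- robot.observe(): the state, without advancing time (a new reading comes with each control period).
- viewer.read_camera(name): name is "side" or "top"; returns the picture (480x640x3 uint8, red, green, blue); there is no depth.
- viewer.camera_params(name): a dict with "K" (3x3 intrinsics, pixels), "T" (4x4, takes a point from camera to world coordinates). Camera axes: x right, y down, z forward; pixel columns grow to the right and rows downward; lengths in m; the calibration is good to about 2 mm. A picture is of the moment at which its call begins. camera_params takes no time and is no camera call.
- robot.hand_in(): hands the job in; it is judged then, once.
The state is a dict: "time": time; "qpos": joint angles; "qvel": joint speeds; "joint_efforts": joint torques, N m; "tool_pos": TCP position; "tool_rot": TCP orientation; "contact_force": force on the tool from outside, world axes, zero at the start; "torque": the same for the moment, N m; "opening": finger opening in m; "grip_force": force on a finger pad.
Only numpy, scipy, OpenCV 4.12 (cv2) and the standard library are available. Lean on these libraries where they do the work, as an engineer would, in place of code of your own. Each camera call takes 0.05 s, during which the arm holds its last target. There are 200 camera calls.

## Working session

There is one attempt and no reset: what is moved stays moved. The work goes in short steps, Python scripts to look and compute and a tool call to move; the robot and the scene stay as the last step left them, time stands still between calls to the robot, and variables do not carry over. Pictures are saved under pics/ and viewed, at most 10 in all, crops included, and the job is handed in when it is done.

Besides the shell and the picture viewer there is one more tool, called after "Request:" as name(argument=value, ...), one argument or row to a line, values as JSON. step_arm: Moves the arm, as the interface text tells. Its arguments: {"type":"object","properties":{"increments":{"type":"array"},"newtons":{"type":"number"}},"required":["increments"]}

```bash
ls; mkdir -p pics; python3 - <<'E'
from cell import robot, viewer
import cv2
print(robot.observe())
for n in("side","top"):
    im=viewer.read_camera(n); cv2.imwrite(f"pics/{n}0.png",im[:,:,::-1])
    p=viewer.camera_params(n); print(n,p["K"],p["T"])
E
```

```text
pics
{'time': 0.0, 'qpos': array([-1.42198305e+00,  3.42721412e-01,  1.52504418e+00, -2.72470842e-05,
        1.27540752e+00, -1.46014842e-01]), 'qvel': array([0.00081625, 0.00069781, 0.0005136 , 0.00079101, 0.00209026,
       0.00106512]), 'joint_efforts': array([ 1.41525859e-03, -4.31232297e+01, -2.44225538e+01,  7.18342862e-02,
        5.59650629e-02, -1.44923843e-04]), 'tool_pos': array([ 0.15249432, -0.50192146,  0.22603617]), 'tool_rot': array([-3.14002522e+00, -2.04174641e-04,  2.94835907e-01]), 'contact_force': array([-0.02166802, -0.30709874,  0.4303833 ]), 'torque': array([-0.00368225,  0.02217705, -0.02595952]), 'grip_force': 0.0, 'opening': 0.09161653030016159}
side [[574.39442794   0.         317.58759407]
 [  0.         574.39442794 230.49846114]
 [  0.           0.           1.        ]] [[ 0.96205062 -0.20863516  0.17586919  0.20770182]
 [-0.27248965 -0.70048458  0.65959893 -0.98752099]
 [-0.01442187 -0.68249009 -0.73075254  1.19744564]
 [ 0.          0.          0.          1.        ]]
top [[594.69369747   0.         321.03547867]
 [  0.         594.69369747 235.7722807 ]
 [  0.           0.           1.        ]] [[ 8.28758355e-03 -9.82882160e-01  1.84048838e-01  2.14519083e-01]
 [-9.99865259e-01 -1.07532664e-02 -1.24028318e-02 -1.51653332e-03]
 [ 1.41696483e-02 -1.83921250e-01 -9.82838845e-01  1.51696706e+00]
 [ 0.00000000e+00  0.00000000e+00  0.00000000e+00  1.00000000e+00]]
```

View pics/side0.png

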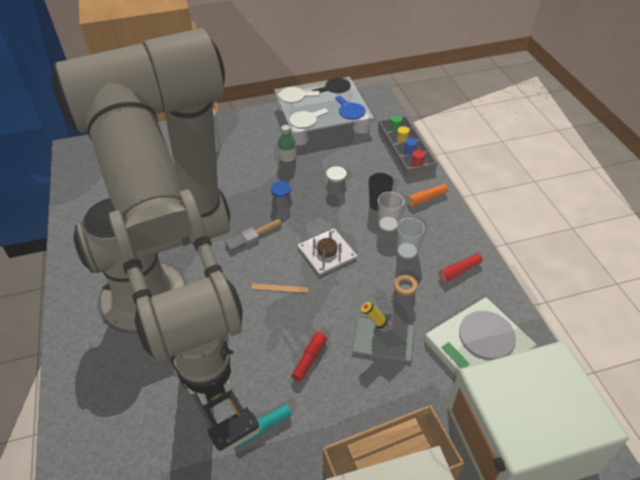

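View pics/top0.png

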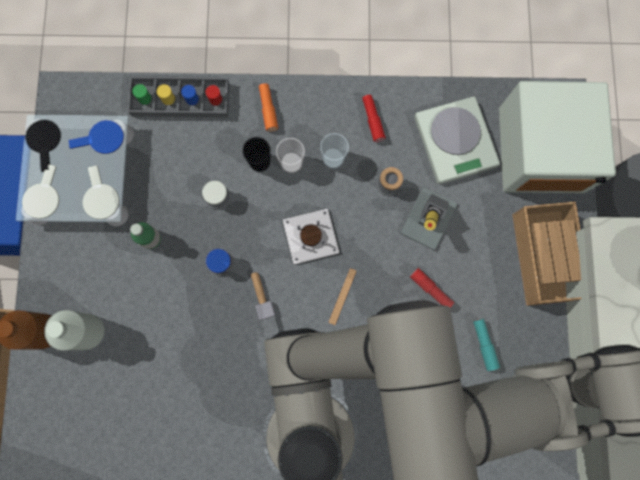

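The side view shows the ring at (405,285), blue disc (281,189), white disc (336,174), jig (327,250) and torch (374,314). In the top view they are at (391,179), (219,261), (215,193), (311,236) and (432,217).

Torch-like candidates in the top view are orange (268,107), red (373,117), red (432,287), turquoise (487,345) and yellow (432,217). Only the yellow one stands in the slanted socket, so it fits. I'll confirm it in one enlarged crop.

```bash
cat > h.py <<'E'
import numpy as np, cv2
from cell import robot, viewer
P={n:viewer.camera_params(n) for n in("side","top")}
def ray(n,uv):
    K,T=P[n]["K"],P[n]["T"]; d=T[:3,:3]@np.linalg.solve(K,[uv[0],uv[1],1.]); return T[:3,3],d/np.linalg.norm(d)
def onplane(n,uv,z):
    o,d=ray(n,uv); return o+d*(z-o[2])/d[2]
def tri(a,b):  # side uv, top uv -> point, gap
    o1,d1=ray("side",a);o2,d2=ray("top",b)
    s=np.linalg.lstsq(np.c_[d1,-d2],o2-o1,rcond=None)[0]
    p,q=o1+s[0]*d1,o2+s[1]*d2; return (p+q)/2,np.linalg.norm(p-q)
def proj(n,X):
    K,T=P[n]["K"],P[n]["T"]; c=T[:3,:3].T@(np.asarray(X)-T[:3,3]); u=K@c; return u[:2]/u[2]
def crop(im,c,r,k): 
    x,y=map(int,c); return cv2.resize(im[y-r:y+r,x-r:x+r],None,fx=k,fy=k,interpolation=cv2.INTER_CUBIC)
def mask(im,lo,hi,c,r):
    h=cv2.cvtColor(im,cv2.COLOR_RGB2HSV); m=cv2.inRange(h,np.array(lo),np.array(hi)); w=np.zeros_like(m)
    x,y=map(int,c); w[y-r:y+r,x-r:x+r]=255; return m&w
E
python3 - <<'E'
from h import *
S,T=viewer.read_camera("side"),viewer.read_camera("top")
np.savez("im0.npz",side=S,top=T)
rows=[]
for im,cs in((S,[(405,285),(281,190),(327,250),(380,325)]),(T,[(391,179),(219,261),(311,236),(430,220)])):
    rows.append(np.hstack([crop(im,c,33,3) for c in cs]))
cv2.imwrite("pics/crops.png",np.vstack(rows)[:,:,::-1])
E
```

```text
(no output)
```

View pics/crops.png

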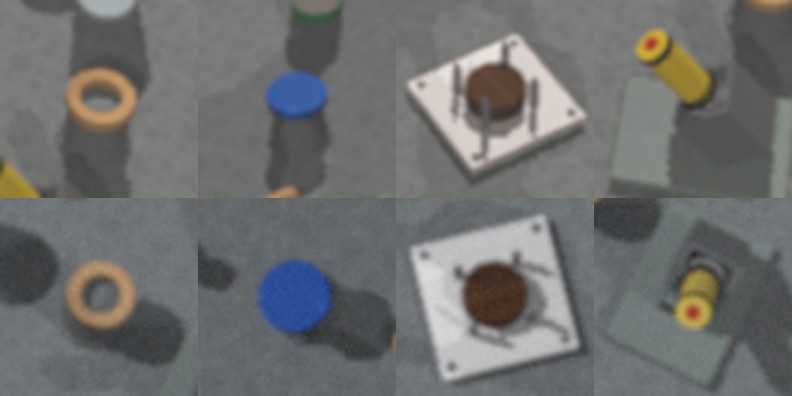

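The crops confirm the ring, the blue disc, the jig with the brown base, and the yellow torch with a red tail dot leaning in the grey socket. Next I measure.

```bash
cat > meas.py <<'E'
from h import *
def hullc(m):
    m=cv2.morphologyEx(m,cv2.MORPH_OPEN,np.ones((2,2)))
    cs=cv2.findContours(m,cv2.RETR_EXTERNAL,cv2.CHAIN_APPROX_NONE)[0]
    h=cv2.convexHull(max(cs,key=cv2.contourArea)); M=cv2.moments(h)
    return np.array([M["m10"],M["m01"]])/M["m00"],h.reshape(-1,2),M["m00"]
E
python3 - <<'E'
from meas import *
d=np.load("im0.npz")
col={"ring":((8,70,90),(20,200,255),(405,285),(391,179),24),
"disc":((105,120,60),(125,255,255),(281,190),(219,261),24),
"white":((15,0,170),(60,60,255),(336,176),(215,193),18),
"base":((0,70,25),(18,255,130),(327,248),(311,236),20),
"jig":((0,0,150),(179,40,255),(327,250),(311,236),36),
"torch":((20,120,80),(32,255,255),(374,314),(432,217),20),
"tail":((0,150,80),(9,255,255),(368,309),(432,225),12),
}
for k,(lo,hi,cs,ct,r) in col.items():
    a,ha,sa=hullc(mask(d["side"],lo,hi,cs,r)); b,hb,sb=hullc(mask(d["top"],lo,hi,ct,r))
    p,g=tri(a,b); print(k,a.round(1),b.round(1),sa,sb,"->",p.round(4),"gap",g.round(4))
    if k=="jig":
        for n,h in(("side",ha),("top",hb)):
            q=cv2.minAreaRect(h); ap=cv2.approxPolyDP(h.reshape(-1,1,2),6,True).reshape(-1,2)
            c=np.array([onplane(n,x,.012)[:2] for x in ap]); print(n,ap.tolist(),c.round(4).tolist(),c.mean(0))
            e=np.diff(np.vstack([c,c[:1]]),axis=0); print(np.linalg.norm(e,axis=1).round(4),np.degrees(np.arctan2(e[:,1],e[:,0])).round(1))
    if k=="torch":
        N=[]
        for n,key,lo2,c in(("side","side",lo,cs),("top","top",lo,ct)):
            m=mask(d[n],lo,hi,c,r); ys,xs=np.nonzero(m); vx,vy,x0,y0=cv2.fitLine(np.c_[xs,ys].astype(np.float32),cv2.DIST_HUBER,0,.01,.01).ravel()
            r1,r2=ray(n,(x0,y0))[1],ray(n,(x0+20*vx,y0+20*vy))[1]; N.append(np.cross(r1,r2))
        ax=np.cross(*N); ax/=np.linalg.norm(ax); ax*=np.sign(ax[2]); print("axis",ax,"tilt",np.arccos(ax[2]),"az deg",np.degrees(np.arctan2(ax[1],ax[0])))
E
```

```text
ring [406.2 285.6] [392.1 179.2] 382.0 376.5 -> [ 0.6401 -0.2005  0.0552] gap 0.0057
disc [281.4 189.4] [218.8 261.5] 219.0 430.0 -> [0.4235 0.2326 0.0544] gap 0.0053
white [337.  173.6] [214.7 192.6] 202.0 392.0 -> [0.5987 0.2495 0.0564] gap 0.0053
base [327.6 246.9] [311.6 235.9] 200.5 291.0 -> [0.4962 0.0035 0.0257] gap 0.006
jig [327.7 251.1] [310.9 236.8] 1484.0 2104.0 -> [0.4972 0.0053 0.006 ] gap 0.0053
side [[335, 229], [357, 257], [319, 273], [299, 245]] [[0.5418, 0.074], [0.5684, -0.0423], [0.4547, -0.0664], [0.4289, 0.0444]] [0.49845999 0.00245109]
[0.1193 0.1163 0.1138 0.1167] [ -77.1 -168.   103.1   14.7]
top [[328, 210], [338, 253], [295, 264], [284, 220]] [[0.5646, -0.038], [0.4519, -0.0643], [0.4224, 0.0453], [0.5368, 0.0756]] [0.49392015 0.00462749]
[0.1157 0.1135 0.1184 0.117 ] [-166.9  105.1   14.8  -76.2]
torch [374.6 314.9] [431.7 221. ] 281.5 176.0 -> [ 0.5222 -0.2897  0.1005] gap 0.0054
axis [-0.55616808  0.222813    0.80064439] tilt 0.6424263542940966 az deg 158.16788988518246
tail [366.5 307.5] [430.5 226. ] 1.0 2.0 -> [ 0.5043 -0.2813  0.1253] gap 0.005
```

Heights match the text: ring 0.055, disc 0.054, jig 0.006. The 5 mm gap between the two rays is the same everywhere, so it looks like a calibration bias. I'll measure it by squeezing the ring from two directions at a known TCP. First I go above the ring.

```bash
cat > go.py <<'E'
import sys, numpy as np
from scipy.spatial.transform import Rotation as R
from cell import robot
s=robot.observe(); p=np.array(s["tool_pos"]); r=R.from_euler("xyz",s["tool_rot"])
def to(x,y,z,rpy):
    global p,r
    q=R.from_euler("xyz",rpy); d=r.inv().apply(np.array([x,y,z])-p)*100; w=np.degrees((r.inv()*q).as_rotvec())
    print("dp",d.round(2).tolist(),"dr",w.round(1).tolist()); p,r=np.array([x,y,z]),q
pi=np.pi
a=[float(eval(v)) for v in sys.argv[1:]]
for i in range(0,len(a),6): to(*a[i:i+3],a[i+3:i+6])
E
python3 go.py .640 -.2005 .215 pi 0 .243
```

```text
dp [55.41, -14.7, 1.15] dr [-0.0, -0.0, 3.0]
```

Request:
step_arm(
  increments=[
    {"delta_pos": [5.5, -1.5, 0.1], "dr": [0, 0, 1], "fingers": -1},
    {"delta_pos": [11, -3, 0.2], "dr": [0, 0, 2], "fingers": -1},
    {"delta_pos": [16.5, -4.5, 0.3], "dr": [0, 0, 3], "fingers": -1},
    {"delta_pos": [22, -6, 0.4], "dr": [0, 0, 3], "fingers": -1},
    {"delta_pos": [27.7, -7.3, 0.5], "dr": [0, 0, 3], "fingers": -1},
  ],
  newtons=15,
)

```text
time: 0.82
tool_pos: [0.3977, -0.3508, 0.2217]
tool_rot: [3.141, 0.0, 0.242]
contact_force: [0.1, -0.8, -0.0]
opening: 0.0918
grip_force: 0.0
```

Request:
step_arm(
  increments=[
    {"delta_pos": [5.5, -1.5, 0.1], "dr": [0, 0, 0], "fingers": -1},
    {"delta_pos": [11, -3, 0.2], "dr": [0, 0, 0], "fingers": -1},
    {"delta_pos": [16.5, -4.5, 0.3], "dr": [0, 0, 0], "fingers": -1},
    {"delta_pos": [22, -6, 0.4], "dr": [0, 0, 0], "fingers": -1},
    {"delta_pos": [27.7, -7.4, 0.6], "dr": [0, 0, 0], "fingers": -1},
  ],
)

```text
time: 1.45
tool_pos: [0.649, -0.2126, 0.2156]
tool_rot: [3.141, 0.0, 0.242]
contact_force: [1.1, -1.1, 0.3]
opening: 0.0916
grip_force: 0.0
```

```bash
python3 go.py .640 -.2005 .045 pi 0 .243
```

```text
dp [-0.58, -1.39, 17.06] dr [0.0, 0.0, -0.0]
```

Request:
step_arm(
  increments=[
    {"delta_pos": [-0.6, -1.4, 4], "dr": [0, 0, 0], "fingers": -1},
    {"delta_pos": [-0.6, -1.4, 8], "dr": [0, 0, 0], "fingers": -1},
    {"delta_pos": [-0.6, -1.4, 12], "dr": [0, 0, 0], "fingers": -1},
    {"delta_pos": [-0.6, -1.4, 15], "dr": [0, 0, 0], "fingers": -1},
    {"delta_pos": [-0.6, -1.4, 17], "dr": [0, 0, 0], "fingers": -1},
  ],
)

```text
time: 2.08
tool_pos: [0.6375, -0.2012, 0.0434]
tool_rot: [-3.14, 0.002, 0.242]
contact_force: [-0.2, -0.3, 0.7]
opening: 0.0917
grip_force: 0.0
```

Request:
step_arm(
  increments=[
    {"delta_pos": [0, 0, 0], "dr": [0, 0, 0], "fingers": 1},
    {"delta_pos": [0, 0, 0], "dr": [0, 0, 0], "fingers": 1},
    {"delta_pos": [0, 0, 0], "dr": [0, 0, 0], "fingers": 1},
    {"delta_pos": [0, 0, 0], "dr": [0, 0, 0], "fingers": 1},
    {"delta_pos": [0, 0, 0], "dr": [0, 0, 0], "fingers": 1},
  ],
  newtons=8,
)

```text
time: 2.7
tool_pos: [0.6388, -0.2018, 0.0468]
tool_rot: [3.14, -0.001, 0.242]
contact_force: [-0.3, -0.1, 4.4]
opening: 0.0588
grip_force: 8.0
```

Request:
step_arm(
  increments=[
    {"delta_pos": [0, 0, 0], "dr": [0, 0, 0], "fingers": -1},
    {"delta_pos": [0, 0, 0], "dr": [0, 0, -10], "fingers": -1},
    {"delta_pos": [0, 0, 0], "dr": [0, 0, -20], "fingers": -1},
    {"delta_pos": [0, 0, 0], "dr": [0, 0, -30], "fingers": -1},
    {"delta_pos": [0, 0, 0], "dr": [0, 0, -40], "fingers": -1},
  ],
)

```text
time: 3.32
tool_pos: [0.6381, -0.2015, 0.0453]
tool_rot: [-3.141, 0.0, 0.946]
contact_force: [0.0, 0.1, -0.3]
opening: 0.0913
grip_force: 0.0
```

Request:
step_arm(
  increments=[
    {"delta_pos": [0, 0, 0], "dr": [0, 0, -10], "fingers": -1},
    {"delta_pos": [0, 0, 0], "dr": [0, 0, -20], "fingers": -1},
    {"delta_pos": [0, 0, 0], "dr": [0, 0, -30], "fingers": -1},
    {"delta_pos": [0, 0, 0], "dr": [0, 0, -40], "fingers": -1},
    {"delta_pos": [0, 0, 0], "dr": [0, 0, -50], "fingers": -1},
  ],
)

```text
time: 3.95
tool_pos: [0.6381, -0.2014, 0.0453]
tool_rot: [-3.141, -0.0, 1.819]
contact_force: [-0.0, -0.7, -0.6]
opening: 0.0918
grip_force: 0.0
```

Request:
step_arm(
  increments=[
    {"delta_pos": [0, 0, 0], "dr": [0, 0, 0], "fingers": -1},
    {"delta_pos": [0, 0, 0], "dr": [0, 0, 0], "fingers": 1},
    {"delta_pos": [0, 0, 0], "dr": [0, 0, 0], "fingers": 1},
    {"delta_pos": [0, 0, 0], "dr": [0, 0, 0], "fingers": 1},
    {"delta_pos": [0, 0, 0], "dr": [0, 0, 0], "fingers": 1},
  ],
  newtons=8,
)

```text
time: 4.58
tool_pos: [0.6384, -0.2015, 0.0457]
tool_rot: [3.142, 0.0, 1.813]
contact_force: [-0.0, 0.8, 0.8]
opening: 0.057
grip_force: 8.0
```

Request:
step_arm(
  increments=[
    {"delta_pos": [0, 0, 0], "dr": [0, 0, 0], "fingers": -1},
    {"delta_pos": [0, 0, 0], "dr": [0, 0, 0], "fingers": -1},
    {"delta_pos": [0, 0, -5], "dr": [0, 0, 0], "fingers": -1},
    {"delta_pos": [0, 0, -10], "dr": [0, 0, 0], "fingers": -1},
    {"delta_pos": [-5, 5, -12], "dr": [0, 0, 0], "fingers": -1},
  ],
)

```text
time: 5.2
tool_pos: [0.6888, -0.2311, 0.1673]
tool_rot: [3.141, 0.001, 1.815]
contact_force: [1.9, -1.4, -0.0]
opening: 0.0914
grip_force: 0.0
```

Request:
step_arm(
  increments=[
    {"delta_pos": [4, -5, -2], "dr": [0, 0, 0], "fingers": -1},
    {"delta_pos": [7, -10, -3], "dr": [0, 0, 0], "fingers": -1},
    {"delta_pos": [11, -15, -4], "dr": [0, 0, 0], "fingers": -1},
    {"delta_pos": [15, -19, -5], "dr": [0, 0, 0], "fingers": -1},
    {"delta_pos": [18, -22, -5], "dr": [0, 0, 0], "fingers": -1},
  ],
)

```text
time: 5.82
tool_pos: [0.4313, -0.1097, 0.2136]
tool_rot: [3.14, 0.001, 1.813]
contact_force: [0.5, 0.1, 1.0]
opening: 0.0916
grip_force: 0.0
```

```bash
cat > look.py <<'E'
from meas import *
import sys
col={"ring":((8,70,90),(20,200,255)),"disc":((105,120,60),(125,255,255)),"base":((0,70,25),(18,255,130))}
def look(k,X,tag,r=24):
    X=np.array(X); lo,hi=col[k]; out=[]; uv=[]
    for n in("side","top"):
        im=viewer.read_camera(n); cv2.imwrite(f"pics/{tag}_{n}.png",im[:,:,::-1])
        c,h,s=hullc(mask(im,lo,hi,proj(n,X),r)); uv.append(c); q=onplane(n,c,X[2]); print(n,c.round(1),s,"bias at z",((q-X)[:2]*1000).round(1))
    print("tri",*tri(*uv))
E
python3 - <<'E'
from look import *
look("ring",[.6384,-.2016,.056],"r1")
print(robot.observe()["tool_pos"])
d=np.load("im0.npz")
for n,c in(("side",(327.7,251.1)),("top",(310.9,236.8))): print("jig",n,onplane(n,c,.006))
for n,c in(("side",(327.6,246.9)),("top",(311.6,235.9))): print("base",n,onplane(n,c,.022))
for n,c in(("side",(281.4,189.4)),("top",(218.8,261.5))): print("disc",n,onplane(n,c,.055))
E
```

```text
side [405.9 286.2] 370.5 bias at z [ 2.8 -0.6]
top [392.9 179.9] 379.5 bias at z [-3.5 -0.2]
tri [ 0.63811514 -0.20229963  0.05570051] 0.006087881463655676
[ 0.42976841 -0.10858281  0.21319877]
jig side [0.49996804 0.00551891 0.006     ]
jig top [0.49447876 0.00558118 0.006     ]
base side [0.50008851 0.00679765 0.022     ]
base top [0.4938741  0.00374319 0.022     ]
disc side [0.42609962 0.23188383 0.055     ]
disc top [0.42074013 0.23255212 0.055     ]
```

Now I have the camera biases: side (+2.8, −0.6) mm, top (−3.5, −0.2) mm. Corrected, the jig centre is about (0.4974, 0.0053) and the disc (0.4238, 0.2326). I'll go back and grasp the ring.

```bash
python3 go.py .6384 -.2016 .15 pi 0 1.814 .6384 -.2016 .046 pi 0 1.814
```

```text
dp [-14.06, 18.01, 6.29] dr [-0.1, -0.1, 0.0]
dp [0.0, -0.0, 10.4] dr [0.0, 0.0, 0.0]
```

Request:
step_arm(
  increments=[
    {"delta_pos": [-3.5, 4.5, 1], "dr": [0, 0, 0], "fingers": -1},
    {"delta_pos": [-7, 9, 2], "dr": [0, 0, 0], "fingers": -1},
    {"delta_pos": [-11, 14, 4], "dr": [0, 0, 0], "fingers": -1},
    {"delta_pos": [-14.06, 18.01, 6.3], "dr": [0, 0, 0], "fingers": -1},
    {"delta_pos": [-14.06, 18.01, 9], "dr": [0, 0, 0], "fingers": -1},
  ],
)

```text
time: 6.55
tool_pos: [0.6448, -0.206, 0.1198]
tool_rot: [3.141, 0.001, 1.812]
contact_force: [-0.8, -0.1, -0.6]
opening: 0.0915
grip_force: 0.0
```

```bash
python3 go.py .6384 -.2016 .046 pi 0 1.814
```

```text
dp [0.59, -0.52, 7.37] dr [0.1, 0.1, -0.1]
```

Request:
step_arm(
  increments=[
    {"delta_pos": [0, 0, 3], "dr": [0, 0, 0], "fingers": -1},
    {"delta_pos": [0, 0, 5.5], "dr": [0, 0, 0], "fingers": -1},
    {"delta_pos": [0, 0, 7.7], "dr": [0, 0, 0], "fingers": -1},
    {"delta_pos": [0, 0, 7.7], "dr": [0, 0, 0], "fingers": -1},
    {"delta_pos": [0, 0, 7.7], "dr": [0, 0, 0], "fingers": -1},
  ],
)

```text
time: 7.18
tool_pos: [0.6425, -0.2044, 0.0465]
tool_rot: [3.14, 0.001, 1.813]
contact_force: [0.8, -0.3, 0.7]
opening: 0.0918
grip_force: 0.0
```

Request:
step_arm(
  increments=[
    {"delta_pos": [0, 0, 0], "dr": [0, 0, 0], "fingers": 1},
    {"delta_pos": [0, 0, 0], "dr": [0, 0, 0], "fingers": 1},
    {"delta_pos": [0, 0, 0], "dr": [0, 0, 0], "fingers": 1},
    {"delta_pos": [0, 0, 0], "dr": [0, 0, 0], "fingers": 1},
    {"delta_pos": [0, 0, -3], "dr": [0, 0, 0], "fingers": 1},
  ],
  newtons=12,
)

```text
time: 7.8
tool_pos: [0.64, -0.2033, 0.0734]
tool_rot: [-3.137, -0.003, 1.813]
contact_force: [-0.3, -0.3, -0.4]
opening: 0.0565
grip_force: 11.9
```

Request:
step_arm(
  increments=[
    {"delta_pos": [0, 0, -3], "dr": [0, 0, 0], "fingers": 1},
    {"delta_pos": [0, 0, -7], "dr": [0, 0, 0], "fingers": 1},
    {"delta_pos": [0, 0, -7], "dr": [0, 0, 0], "fingers": 1},
    {"delta_pos": [0, 0, -7], "dr": [0, 0, 0], "fingers": 1},
    {"delta_pos": [0, 0, -7], "dr": [0, 0, 0], "fingers": 1},
  ],
)

```text
time: 8.43
tool_pos: [0.6409, -0.2036, 0.1441]
tool_rot: [-3.139, -0.002, 1.813]
contact_force: [0.3, 0.4, 0.1]
opening: 0.0566
grip_force: 11.9
```

```bash
python3 go.py .4974 .0053 .11 pi 0 1.814 .4974 .0053 .031 pi 0 1.814
```

```text
dp [23.72, -8.91, 3.47] dr [-0.1, -0.1, -0.0]
dp [0.0, -0.0, 7.9] dr [0.0, 0.0, 0.0]
```

Request:
step_arm(
  increments=[
    {"delta_pos": [5, -1.8, 0.5], "dr": [0, 0, 0], "fingers": 1},
    {"delta_pos": [10, -3.6, 1], "dr": [0, 0, 0], "fingers": 1},
    {"delta_pos": [15, -5.5, 2], "dr": [0, 0, 0], "fingers": 1},
    {"delta_pos": [20, -7.4, 3], "dr": [0, 0, 0], "fingers": 1},
    {"delta_pos": [23.45, -8.9, 3.5], "dr": [0, 0, 0], "fingers": 1},
  ],
)

```text
time: 9.05
tool_pos: [0.4966, 0.0041, 0.1094]
tool_rot: [-3.139, -0.001, 1.814]
contact_force: [-0.6, -0.4, -0.3]
opening: 0.0566
grip_force: 11.9
```

Request:
step_arm(
  increments=[
    {"delta_pos": [0, 0, 0.5], "dr": [0, 0, 0], "fingers": 1},
    {"delta_pos": [0, 0, 0.5], "dr": [0, 0, 0], "fingers": 1},
    {"delta_pos": [0, 0, 0.5], "dr": [0, 0, 0], "fingers": 1},
    {"delta_pos": [0, 0, 0.5], "dr": [0, 0, 0], "fingers": 1},
    {"delta_pos": [0, 0, 0.5], "dr": [0, 0, 0], "fingers": 1},
  ],
)

```text
time: 9.68
tool_pos: [0.4992, 0.0018, 0.1057]
tool_rot: [3.141, 0.0, 1.812]
contact_force: [-0.6, 0.5, -0.1]
opening: 0.0568
grip_force: 11.9
```

```bash
python3 - <<'E'
from look import *
s=robot.observe(); p=s["tool_pos"]; print(p,s["tool_rot"],s["opening"])
im=viewer.read_camera("side"); tp=viewer.read_camera("top")
X=p+[0,0,.010]
m=mask(im,*col["ring"],proj("side",X),26); c,h,sz=hullc(m); print(c,sz,onplane("side",c,X[2])-[.0028,-.0006,0])
print("expected px of ring-at-TCP, lowest edge", proj("side",X+[.0028,-.0006,0]))
k=crop(im,proj("side",X),50,6); k2=crop(tp,proj("top",X),50,6)
cv2.imwrite("pics/hold.png",np.hstack([k,k2])[:400*2,:,::-1][:, :1200]); cv2.imwrite("pics/hold.png",cv2.resize(np.hstack([k,k2])[:,:,::-1],(800,400)))
E
```

```text
[0.49922116 0.0018478  0.10569779] [3.14146519e+00 1.63897188e-04 1.81247273e+00] 0.056755979706631404
[327.71811361 245.41050375] 155.5 [ 0.47568408 -0.06715923  0.11569779]
expected px of ring-at-TCP, lowest edge [328.85748236 224.44856174]
```

View pics/hold.png

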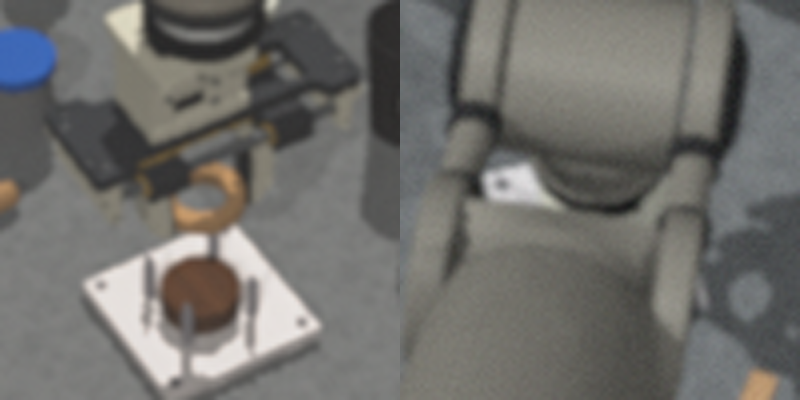

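The side crop shows the ring in the fingers at about (328,224) above the base at (328,249), and the top view is blocked by the arm. I'll measure the held ring with a brighter mask.

```bash
cat > held.py <<'E'
from look import *
def held(k,lo,hi,dz,r=(15,14)):
    p=robot.observe()["tool_pos"]; X=p+[0,0,dz]; u=proj("side",X+[.0028,-.0006,0])
    im=viewer.read_camera("side"); m=mask(im,lo,hi,u,18); m[int(u[1])+12:]=0
    c,h,s=hullc(m); print("tcp",p,"hull",c,s,h.min(0),h.max(0),"pred",u)
    # predicted silhouette box of the body centred at X
    R,H={"ring":(.029,.006),"disc":(.030,.005)}[k]; t=np.linspace(0,6.28,60)
    q=np.array([proj("side",X+[.0028,-.0006,0]+np.array([R*np.cos(a),R*np.sin(a),z])) for a in t for z in(-H,H)])
    print("pred box",q.min(0),q.max(0))
    hh=h[h[:,1]>u[1]]; print("centre of bottom/left/right:",h[:,0].min(),h[:,0].max(),h[:,1].max())
E
python3 - <<'E'
from held import *
held("ring",(8,80,125),(20,220,255),.010)
E
```

```text
tcp [0.499078   0.00205923 0.10572867] hull [329.53654189 224.22994652] 187.0 [321 216] [337 232] pred [328.78154675 224.39539086]
pred box [317.60431048 214.83680301] [339.96465213 234.14379795]
centre of bottom/left/right: 321 337 232
```

```bash
python3 - <<'E'
from look import *
def bot(im,C,ymax):
    u=proj("side",C); h=cv2.cvtColor(im,cv2.COLOR_RGB2HSV).astype(float)
    # subpixel: saturation profile down the centre columns
    res=[]
    for x in range(int(u[0])-3,int(u[0])+4):
        col=h[int(u[1])+2:int(u[1])+ymax,x,1]; k=int(np.argmax(col)); pk=col[k]; bg=col[-2:].mean(); 
        j=k
        while j<len(col)-1 and col[j]>(pk+bg)/2: j+=1
        f=(col[j-1]-(pk+bg)/2)/(col[j-1]-col[j]); res.append(int(u[1])+2+j-1+f)
    t=np.linspace(0,6.28,200); q=np.array([proj("side",np.array(C)+[.029*np.cos(a),.029*np.sin(a),-.006]) for a in t])
    print(np.round(res,2),np.mean(res)-q[:,1].max(),np.median(res)-q[:,1].max())
b=np.array([.0028,-.0006,0])
bot(cv2.imread("pics/r1_side.png")[:,:,::-1],np.array([.6384,-.2016,.056])+b,16)
bot(viewer.read_camera("side"),robot.observe()["tool_pos"]+[0,0,.010]+b,14)
E
```

```text
[295.71 295.84 295.95 296.15 296.23 296.17 295.94] -1.0750603654515203 -1.1209026507120825
[231.4  231.45 231.5  231.63 231.88 231.9  231.45] -2.515578371631733 -2.6173299862452097
```

Request:
step_arm(
  increments=[
    {"delta_pos": [0, -0.1, 2], "dr": [0, 0, 0], "fingers": 1},
    {"delta_pos": [0, -0.1, 4], "dr": [0, 0, 0], "fingers": 1},
    {"delta_pos": [0, -0.1, 5.5], "dr": [0, 0, 0], "fingers": 1},
    {"delta_pos": [0, -0.1, 6.2], "dr": [0, 0, 0], "fingers": 1},
    {"delta_pos": [0, -0.1, 6.5], "dr": [0, 0, 0], "fingers": 1},
  ],
)

```text
time: 10.5
tool_pos: [0.4981, 0.002, 0.0405]
tool_rot: [-3.142, 0.0, 1.813]
contact_force: [-0.0, 0.9, -0.4]
opening: 0.0565
grip_force: 11.9
```

Request:
step_arm(
  increments=[
    {"delta_pos": [0, 0, 0.4], "dr": [0, 0, 0], "fingers": 1},
    {"delta_pos": [0, 0, 0.8], "dr": [0, 0, 0], "fingers": 1},
    {"delta_pos": [0, 0, 1.0], "dr": [0, 0, 0], "fingers": 1},
    {"delta_pos": [0, 0, 1.0], "dr": [0, 0, 0], "fingers": 1},
    {"delta_pos": [0, 0, 1.0], "dr": [0, 0, 0], "fingers": 1},
  ],
)

```text
time: 11.12
tool_pos: [0.4979, 0.0021, 0.0307]
tool_rot: [-3.141, 0.0, 1.813]
contact_force: [0.2, -0.0, -1.2]
opening: 0.0565
grip_force: 12.0
```

Lowered freely with no contact. Release, retreat and look.

Request:
step_arm(
  increments=[
    {"delta_pos": [0, 0, 0], "dr": [0, 0, 0], "fingers": -1},
    {"delta_pos": [0, 0, 0], "dr": [0, 0, 0], "fingers": -1},
    {"delta_pos": [0, 0, 0], "dr": [0, 0, 0], "fingers": -1},
    {"delta_pos": [0, 0, -5], "dr": [0, 0, 0], "fingers": -1},
    {"delta_pos": [0, 0, -11], "dr": [0, 0, 0], "fingers": -1},
  ],
)

```text
time: 11.75
tool_pos: [0.4971, 0.0022, 0.1411]
tool_rot: [-3.139, -0.001, 1.813]
contact_force: [0.7, 0.2, 0.3]
opening: 0.0915
grip_force: 0.0
```

```bash
python3 go.py .4238 .2326 .15 pi 0 1.814 .4238 .2326 .046 pi 0 1.814
```

```text
dp [24.13, -1.59, -0.86] dr [-0.2, -0.1, -0.1]
dp [0.0, -0.0, 10.4] dr [0.0, 0.0, 0.0]
```

Request:
step_arm(
  increments=[
    {"delta_pos": [5, -0.3, -0.4], "dr": [0, 0, 0], "fingers": -1},
    {"delta_pos": [10.5, -0.8, -0.9], "dr": [0, 0, 0], "fingers": -1},
    {"delta_pos": [16, -1.2, -0.9], "dr": [0, 0, 0], "fingers": -1},
    {"delta_pos": [21, -1.5, -0.9], "dr": [0, 0, 0], "fingers": -1},
    {"delta_pos": [24.1, -1.6, -0.9], "dr": [0, 0, 0], "fingers": -1},
  ],
)

```text
time: 12.38
tool_pos: [0.4236, 0.2342, 0.1499]
tool_rot: [3.141, -0.0, 1.815]
contact_force: [0.3, -0.2, -0.1]
opening: 0.0918
grip_force: 0.0
```

```bash
python3 - <<'E'
from look import *
col["ring"]=((8,80,125),(20,220,255))
look("ring",[.4974,.0053,.038],"r2",20)
a=cv2.imread("pics/r2_side.png");b=cv2.imread("pics/r2_top.png")
cv2.imwrite("pics/r2c.png",np.hstack([crop(a,(327,248),35,6),crop(b,(311,236),35,6)])[:,:800])
E
python3 go.py .4238 .2326 .046 pi 0 1.814
```

```text
side [327.7 243.7] 240.0 bias at z [ 2.2 -0.9]
top [311.5 234.9] 327.5 bias at z [-4.  -1.4]
tri [0.49638365 0.00367172 0.0385544 ] 0.00605040690890345
dp [-0.21, -0.02, 10.38] dr [0.0, -0.0, 0.2]
```

View pics/r2c.png

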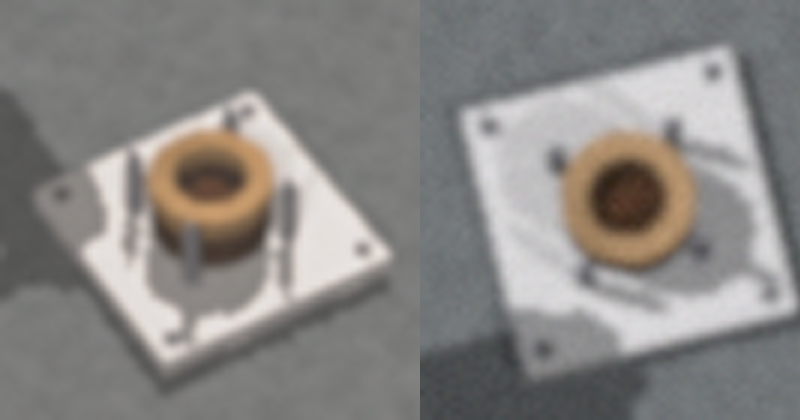

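The ring lies flat on the base between the pins: z is 0.0386, and it is centred within about 1 mm in both views. Now the disc: squeeze in two directions so it is centred in the tool.

Request:
step_arm(
  increments=[
    {"delta_pos": [0, 0, 4], "dr": [0, 0, 0], "fingers": -1},
    {"delta_pos": [0, 0, 7.5], "dr": [0, 0, 0], "fingers": -1},
    {"delta_pos": [0, 0, 10.4], "dr": [0, 0, 0], "fingers": -1},
    {"delta_pos": [0, 0, 10.4], "dr": [0, 0, 0], "fingers": -1},
    {"delta_pos": [0, 0, 10.4], "dr": [0, 0, 0], "fingers": -1},
  ],
)

```text
time: 13.1
tool_pos: [0.4254, 0.232, 0.0466]
tool_rot: [3.14, 0.0, 1.813]
contact_force: [0.5, -0.0, 0.2]
opening: 0.0916
grip_force: 0.0
```

Request:
step_arm(
  increments=[
    {"delta_pos": [0, 0, 0], "dr": [0, 0, 0], "fingers": 1},
    {"delta_pos": [0, 0, 0], "dr": [0, 0, 0], "fingers": 1},
    {"delta_pos": [0, 0, 0], "dr": [0, 0, 0], "fingers": 1},
    {"delta_pos": [0, 0, 0], "dr": [0, 0, 0], "fingers": 1},
    {"delta_pos": [0, 0, 0], "dr": [0, 0, 0], "fingers": -1},
  ],
  newtons=8,
)

```text
time: 13.72
tool_pos: [0.4246, 0.2322, 0.0458]
tool_rot: [3.141, 0.0, 1.813]
contact_force: [0.9, 0.3, 1.1]
opening: 0.0656
grip_force: 0.0
```

Request:
step_arm(
  increments=[
    {"delta_pos": [0, 0, 0], "dr": [0, 0, 0], "fingers": -1},
    {"delta_pos": [0, 0, 0], "dr": [0, 0, 10], "fingers": -1},
    {"delta_pos": [0, 0, 0], "dr": [0, 0, 20], "fingers": -1},
    {"delta_pos": [0, 0, 0], "dr": [0, 0, 30], "fingers": -1},
    {"delta_pos": [0, 0, 0], "dr": [0, 0, 40], "fingers": -1},
  ],
)

```text
time: 14.35
tool_pos: [0.4246, 0.2322, 0.0456]
tool_rot: [-3.142, 0.0, 1.109]
contact_force: [0.7, 0.4, -0.3]
opening: 0.0917
grip_force: 0.0
```

Request:
step_arm(
  increments=[
    {"delta_pos": [0, 0, 0], "dr": [0, 0, 10], "fingers": -1},
    {"delta_pos": [0, 0, 0], "dr": [0, 0, 20], "fingers": -1},
    {"delta_pos": [0, 0, 0], "dr": [0, 0, 30], "fingers": -1},
    {"delta_pos": [0, 0, 0], "dr": [0, 0, 40], "fingers": -1},
    {"delta_pos": [0, 0, 0], "dr": [0, 0, 50], "fingers": -1},
  ],
)

```text
time: 14.98
tool_pos: [0.4245, 0.2322, 0.0456]
tool_rot: [3.141, 0.0, 0.237]
contact_force: [-0.2, 0.3, -0.2]
opening: 0.0916
grip_force: 0.0
```

Request:
step_arm(
  increments=[
    {"delta_pos": [0, 0, 0], "dr": [0, 0, 0], "fingers": -1},
    {"delta_pos": [0, 0, 0], "dr": [0, 0, 0], "fingers": 1},
    {"delta_pos": [0, 0, 0], "dr": [0, 0, 0], "fingers": 1},
    {"delta_pos": [0, 0, 0], "dr": [0, 0, 0], "fingers": 1},
    {"delta_pos": [0, 0, 0], "dr": [0, 0, 0], "fingers": 1},
  ],
  newtons=15,
)

```text
time: 15.6
tool_pos: [0.4246, 0.2322, 0.0457]
tool_rot: [3.141, -0.0, 0.243]
contact_force: [-0.1, 0.3, 0.4]
opening: 0.0588
grip_force: 15.0
```

Request:
step_arm(
  increments=[
    {"delta_pos": [0, 0, -3], "dr": [0, 0, 0], "fingers": 1},
    {"delta_pos": [0, 0, -6], "dr": [0, 0, 0], "fingers": 1},
    {"delta_pos": [0, 0, -7], "dr": [0, 0, 0], "fingers": 1},
    {"delta_pos": [0, 0, -7], "dr": [0, 0, 0], "fingers": 1},
    {"delta_pos": [0, 0, -7], "dr": [0, 0, 0], "fingers": 1},
  ],
)

```text
time: 16.23
tool_pos: [0.4239, 0.2319, 0.1146]
tool_rot: [3.141, 0.002, 0.242]
contact_force: [-0.2, -0.5, -1.3]
opening: 0.0594
grip_force: 15.0
```

```bash
python3 go.py .4973 .005 .11 pi 0 .243
```

```text
dp [1.68, 23.79, 0.46] dr [0.0, 0.1, -0.0]
```

Request:
step_arm(
  increments=[
    {"delta_pos": [0.4, 5, 0], "dr": [0, 0, 0], "fingers": 1},
    {"delta_pos": [0.8, 11, 0], "dr": [0, 0, 0], "fingers": 1},
    {"delta_pos": [1.2, 17, 0.2], "dr": [0, 0, 0], "fingers": 1},
    {"delta_pos": [1.6, 22, 0.4], "dr": [0, 0, 0], "fingers": 1},
    {"delta_pos": [1.65, 23.8, 0.5], "dr": [0, 0, 0], "fingers": 1},
  ],
)

```text
time: 16.85
tool_pos: [0.4979, 0.0027, 0.1095]
tool_rot: [-3.141, 0.002, 0.239]
contact_force: [-1.1, -0.2, -0.8]
opening: 0.0593
grip_force: 15.0
```

Request:
step_arm(
  increments=[
    {"delta_pos": [0, 0, 0], "dr": [0, 0, 0], "fingers": 1},
    {"delta_pos": [0, 0, 0], "dr": [0, 0, 0], "fingers": 1},
    {"delta_pos": [0, 0, 1], "dr": [0, 0, 0], "fingers": 1},
    {"delta_pos": [0, 0, 1.5], "dr": [0, 0, 0], "fingers": 1},
    {"delta_pos": [0, 0, 1.5], "dr": [0, 0, 0], "fingers": 1},
  ],
)

```text
time: 17.48
tool_pos: [0.4972, 0.0057, 0.0951]
tool_rot: [-3.141, 0.001, 0.243]
contact_force: [-0.1, 0.1, -0.1]
opening: 0.0592
grip_force: 15.0
```

```bash
python3 go.py .4973 .005 .040 pi 0 .243; python3 - <<'E'
from held import *
print(robot.observe()["tool_pos"])
im=viewer.read_camera("side"); cv2.imwrite("pics/dh.png",crop(im,(328,230),45,6)[:,:,::-1])
E
```

```text
dp [-0.0, 0.07, 5.51] dr [-0.0, 0.1, 0.0]
[0.4972376  0.0056748  0.09508316]
```

View pics/dh.png

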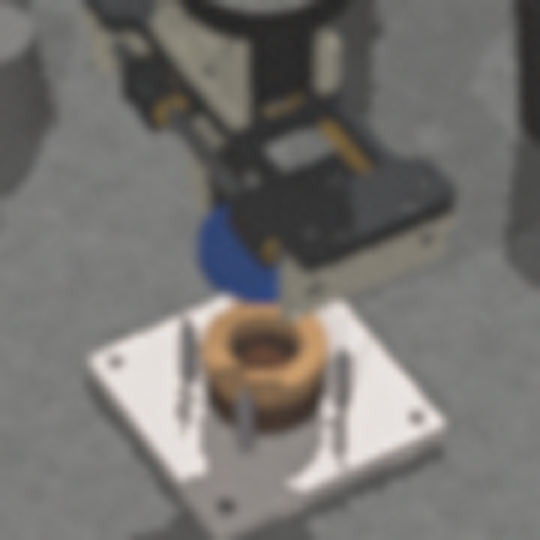

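The disc sits level in the fingers, its left edge at about (316,225) where a TCP-centred disc should be, above the ring at (327,241). Lower it and release.

Request:
step_arm(
  increments=[
    {"delta_pos": [0, 0.05, 2], "dr": [0, 0, 0], "fingers": 1},
    {"delta_pos": [0, 0.05, 3.8], "dr": [0, 0, 0], "fingers": 1},
    {"delta_pos": [0, 0.05, 4.5], "dr": [0, 0, 0], "fingers": 1},
    {"delta_pos": [0, 0.05, 5.1], "dr": [0, 0, 0], "fingers": 1},
    {"delta_pos": [0, 0.05, 5.1], "dr": [0, 0, 0], "fingers": 1},
  ],
)

```text
time: 18.15
tool_pos: [0.4979, 0.0046, 0.0448]
tool_rot: [3.141, 0.0, 0.242]
contact_force: [0.3, -0.3, -0.4]
opening: 0.0592
grip_force: 15.0
```

Request:
step_arm(
  increments=[
    {"delta_pos": [0, 0, 0.1], "dr": [0, 0, 0], "fingers": 1},
    {"delta_pos": [0, 0, 0.1], "dr": [0, 0, 0], "fingers": 1},
    {"delta_pos": [0, 0, 0.1], "dr": [0, 0, 0], "fingers": 1},
    {"delta_pos": [0, 0, 0.1], "dr": [0, 0, 0], "fingers": -1},
    {"delta_pos": [0, 0, 0.1], "dr": [0, 0, 0], "fingers": -1},
  ],
)

```text
time: 18.77
tool_pos: [0.4979, 0.0046, 0.0437]
tool_rot: [3.141, 0.0, 0.242]
contact_force: [0.3, -0.3, -0.5]
opening: 0.0746
grip_force: 0.0
```

Request:
step_arm(
  increments=[
    {"delta_pos": [0, 0, 0], "dr": [0, 0, 0], "fingers": -1},
    {"delta_pos": [0, 0, 0], "dr": [0, 0, 0], "fingers": -1},
    {"delta_pos": [0, 0, -5], "dr": [0, 0, 0], "fingers": -1},
    {"delta_pos": [0, 0, -10], "dr": [0, 0, 0], "fingers": -1},
    {"delta_pos": [0, 0, -16], "dr": [0, 0, 0], "fingers": -1},
  ],
)

```text
time: 19.4
tool_pos: [0.4972, 0.0047, 0.2048]
tool_rot: [-3.141, 0.002, 0.242]
contact_force: [0.6, -0.1, 0.7]
opening: 0.0918
grip_force: 0.0
```

```bash
python3 go.py .46 -.20 .26 pi 0 -.38
```

```text
dp [-8.53, 18.98, -5.52] dr [-0.0, 0.1, 35.7]
```

```bash
python3 - <<'E'
from look import *
look("disc",[.4974,.005,.049],"d2",20)
a=cv2.imread("pics/d2_side.png");b=cv2.imread("pics/d2_top.png")
d=np.load("im0.npz"); uv=[]
for n,c in(("side",(368,309)),("top",(430,225))):
    h=cv2.cvtColor(d[n],cv2.COLOR_RGB2HSV).astype(int); x,y=c; w=h[y-9:y+10,x-9:x+10]
    hu=np.where(w[...,0]>90,w[...,0]-180,w[...,0]); ok=(w[...,1]>110)&(hu<17)
    wt=ok*(17-hu); Y,X=np.mgrid[y-9:y+10,x-9:x+10]; u=(np.array([(wt*X).sum(),(wt*Y).sum()])/wt.sum()); uv.append(u); print(n,u,ok.sum())
print("tail",*tri(*uv))
cv2.imwrite("pics/d2c.png",np.hstack([crop(a,(327,245),25,8),crop(b,(311,236),25,8)]))
E
```

```text
side [327.9 241.2] 255.5 bias at z [ 2.6 -1.6]
top [312.1 232.1] 268.5 bias at z [ 1.3 -2.4]
tri [0.49909816 0.00252648 0.04995259] 0.0012385270885191379
side [365.52083333 306.09375   ] 14
top [429.528 224.688] 17
tail [ 0.50498925 -0.278395    0.12749694] 0.0009109900807010273
```

View pics/d2c.png

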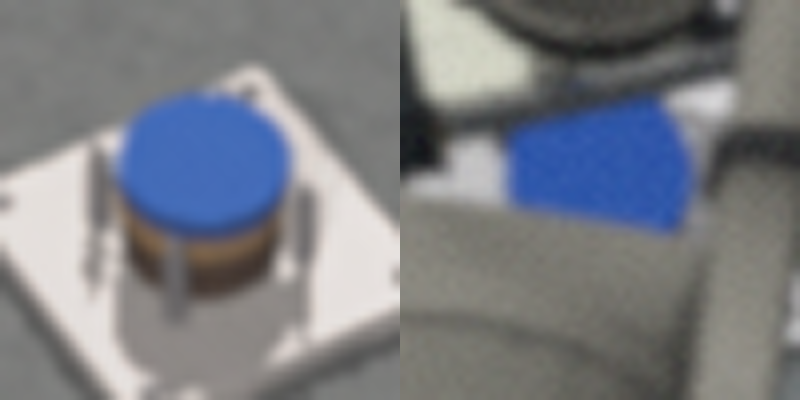

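The blue disc sits flat on the ring, centred within about 1 mm in the side view. Next is the torch axis line with bias-corrected cameras.

```bash
python3 - <<'E'
from look import *
P["side"]["T"]=P["side"]["T"].copy();P["top"]["T"]=P["top"]["T"].copy()
P["side"]["T"][:2,3]-=[.0028,-.0006]; P["top"]["T"][:2,3]-=[-.0035,-.0002]
d=np.load("im0.npz"); N=[];O=[]
for n,c in(("side",(374,314)),("top",(432,217))):
    m=mask(d[n],(16,110,70),(34,255,255),c,22); ys,xs=np.nonzero(m)
    vx,vy,x0,y0=cv2.fitLine(np.c_[xs,ys].astype(np.float32),cv2.DIST_L2,0,.01,.01).ravel()
    o,r1=ray(n,(x0,y0)); r2=ray(n,(x0+20*vx,y0+20*vy))[1]; N.append(np.cross(r1,r2)/np.linalg.norm(np.cross(r1,r2)));O.append(o)
    print(n,len(xs),(x0,y0),(vx,vy))
ax=np.cross(*N); ax/=np.linalg.norm(ax); ax*=np.sign(ax[2])
for z in(.1,.125):
    A=np.array([N[0],N[1],[0,0,1]]); print(z,np.linalg.solve(A,[N[0]@O[0],N[1]@O[1],z]))
print("axis",ax,np.arccos(ax[2]),np.arctan2(ax[1],ax[0])-np.pi)
print("tail",*tri((366.5,307.5),(430.5,226.)))
# stand plate edge direction, top view
g=d["top"][185:260,390:470]; q=cv2.inRange(cv2.cvtColor(g,cv2.COLOR_RGB2HSV),np.array((45,12,60)),np.array((100,60,200)))
c,h,s=hullc(q); r=cv2.minAreaRect(h); b=cv2.boxPoints(r)+[390,185]; w=np.array([onplane("top",x,.012)[:2] for x in b]); e=np.diff(w,axis=0)
print("stand",s,np.linalg.norm(e,axis=1),np.degrees(np.arctan2(e[:,1],e[:,0])),w.mean(0))
E
```

```text
side 292 (np.float32(373.82877), np.float32(314.28082)) (np.float32(0.720823), np.float32(0.6931192))
top 186 (np.float32(430.82257), np.float32(219.7258)) (np.float32(0.24341628), np.float32(-0.9699219))
0.1 [ 0.52069103 -0.28561484  0.1       ]
0.125 [ 0.5034871  -0.27738361  0.125     ]
axis [-0.54712835  0.26177384  0.79506291] 0.6516850324546353 -0.4462598740966506
tail [ 0.50466735 -0.280714    0.1255125 ] 0.0011601490980321287
stand 2376.5 [0.15441035 0.11518562 0.1536828 ] [ -24.73576382 -114.78343687  154.53525731] [ 0.54611013 -0.30091032]
```

```bash
python3 go.py .4596 -.2584 .19 pi -.65 -.435 .531 -.2915 .0865 pi -.65 -.435
```

```text
dp [-10.37, 24.49, 2.0] dr [-12.6, 35.1, 37.4]
dp [0.0, -0.01, 13.0] dr [0.0, 0.0, 0.0]
```

Request:
step_arm(
  increments=[
    {"delta_pos": [-2, 4.4, -0.5], "dr": [-2.3, 6.3, 6.7], "fingers": -1},
    {"delta_pos": [-4, 9, -0.5], "dr": [-4.5, 12.6, 13.5], "fingers": -1},
    {"delta_pos": [-6, 14, 0], "dr": [-6.8, 19, 20.2], "fingers": -1},
    {"delta_pos": [-8, 19, 1], "dr": [-9.1, 25.3, 27], "fingers": -1},
    {"delta_pos": [-10, 23.5, 2], "dr": [-11.3, 31.6, 33.7], "fingers": -1},
  ],
)

```text
time: 20.12
tool_pos: [0.456, -0.2496, 0.1836]
tool_rot: [3.113, -0.58, -0.36]
contact_force: [2.0, 0.1, 0.1]
opening: 0.0916
grip_force: 0.0
```

Request:
step_arm(
  increments=[
    {"delta_pos": [0, 0, 0], "dr": [0, 0, 0], "fingers": -1},
    {"delta_pos": [0, 0, 0], "dr": [0, 0, 0], "fingers": -1},
    {"delta_pos": [0, 0, 0], "dr": [0, 0, 0], "fingers": -1},
    {"delta_pos": [0, 0, 0], "dr": [0, 0, 0], "fingers": -1},
    {"delta_pos": [0, 0, 0], "dr": [0, 0, 0], "fingers": -1},
  ],
)

```text
time: 20.75
tool_pos: [0.4577, -0.2469, 0.184]
tool_rot: [3.115, -0.577, -0.353]
contact_force: [-0.1, 0.3, 0.0]
opening: 0.0921
grip_force: 0.0
```

```bash
python3 go.py .4816 -.2686 .158  pi -.65 -.435 .531 -.2915 .0865 pi -.65 -.435
```

```text
dp [1.09, 1.11, 3.84] dr [-1.2, 4.1, 3.9]
dp [0.01, -0.01, 8.99] dr [0.0, 0.0, 0.0]
```

Request:
step_arm(
  increments=[
    {"delta_pos": [0.6, 0.6, 2], "dr": [-0.6, 2, 2], "fingers": -1},
    {"delta_pos": [1.1, 1.1, 3.8], "dr": [-1.2, 4.1, 3.9], "fingers": -1},
    {"delta_pos": [1.1, 1.1, 3.8], "dr": [-1.2, 4.1, 3.9], "fingers": -1},
    {"delta_pos": [1.1, 1.1, 3.8], "dr": [-1.2, 4.1, 3.9], "fingers": -1},
    {"delta_pos": [1.1, 1.1, 3.8], "dr": [-1.2, 4.1, 3.9], "fingers": -1},
  ],
)

```text
time: 21.38
tool_pos: [0.4792, -0.2724, 0.1643]
tool_rot: [-3.133, -0.644, -0.436]
contact_force: [0.3, -0.5, 0.4]
opening: 0.0918
grip_force: 0.0
```

```bash
python3 go.py .531 -.2915 .0865 pi -.65 -.435; python3 - <<'E'
from h import *
cv2.imwrite("pics/t1.png",crop(viewer.read_camera("side"),(368,306),50,6)[:,:,::-1])
E
```

```text
dp [-0.27, -0.37, 9.53] dr [-0.5, 0.4, -0.0]
```

View pics/t1.png

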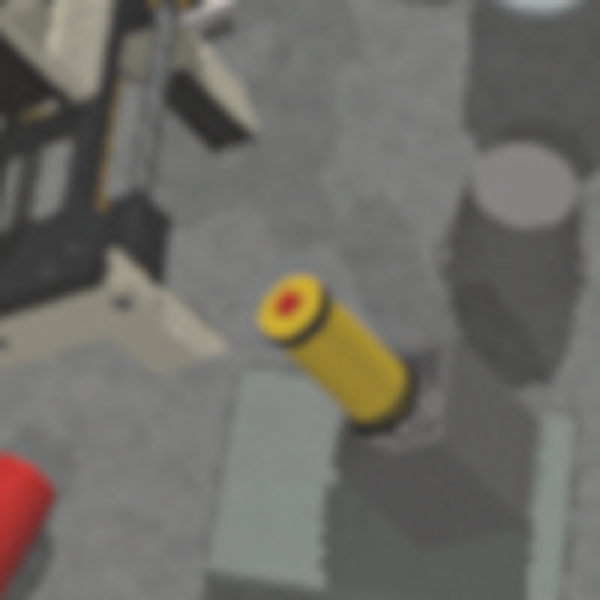

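The two finger tips, at crop (250,130) and (225,350), straddle the yellow torch's axis, with its tail at (288,302). Advance along the axis and grip.

Request:
step_arm(
  increments=[
    {"delta_pos": [-0.2, -0.3, 2], "dr": [0, 0.4, 0], "fingers": -1},
    {"delta_pos": [-0.3, -0.4, 4.5], "dr": [-0.5, 0.4, 0], "fingers": -1},
    {"delta_pos": [-0.3, -0.4, 7], "dr": [-0.5, 0.4, 0], "fingers": -1},
    {"delta_pos": [-0.3, -0.4, 9], "dr": [-0.5, 0.4, 0], "fingers": -1},
    {"delta_pos": [-0.3, -0.4, 9.5], "dr": [-0.5, 0.4, 0], "fingers": -1},
  ],
)

```text
time: 22.05
tool_pos: [0.5164, -0.298, 0.0869]
tool_rot: [-3.085, -0.677, -0.438]
contact_force: [0.4, 0.4, -0.9]
opening: 0.0919
grip_force: 0.0
```

Request:
step_arm(
  increments=[
    {"delta_pos": [0, 0, 0], "dr": [0, 0, 0], "fingers": 1},
    {"delta_pos": [0, 0, 0], "dr": [0, 0, 0], "fingers": 1},
    {"delta_pos": [0, 0, 0], "dr": [0, 0, 0], "fingers": 1},
    {"delta_pos": [0, 0, 0], "dr": [0, 0, 0], "fingers": 1},
    {"delta_pos": [0, 0, 0], "dr": [0, 0, 0], "fingers": 1},
  ],
  newtons=35,
)

```text
time: 22.68
tool_pos: [0.5164, -0.2974, 0.0876]
tool_rot: [-3.084, -0.677, -0.438]
contact_force: [-0.2, 1.1, -0.9]
opening: 0.0469
grip_force: 0.2
```

Request:
step_arm(
  increments=[
    {"delta_pos": [0, 0, 0], "dr": [0, 0, 0], "fingers": -0.2},
    {"delta_pos": [0, 0, 0], "dr": [0, 0, 0], "fingers": -0.2},
    {"delta_pos": [0, 0, 0], "dr": [0, 0, 0], "fingers": -0.2},
    {"delta_pos": [0, 0, 0], "dr": [0, 0, 0], "fingers": -0.2},
    {"delta_pos": [0, 0, 0], "dr": [0, 0, 0], "fingers": -0.2},
  ],
)

```text
time: 23.3
tool_pos: [0.5163, -0.2974, 0.0873]
tool_rot: [-3.084, -0.676, -0.438]
contact_force: [0.4, -0.0, 0.4]
opening: 0.0553
grip_force: 0.0
```

```bash
python3 -c "
from cell import robot
s=robot.observe();print(s['qpos'].round(3),s['opening'],s['joint_efforts'].round(1))"; python3 go.py .531 -.2915 .0865 pi -.65 -.435
```

```text
[-0.802  0.456  2.102  1.719  0.283 -0.447] 0.055296592292482995 [ -0.  -39.1 -14.6   0.7   1.5   0. ]
dp [0.8, -1.11, 0.8] dr [-3.2, -1.5, -0.1]
```

Joint 5 sits at its 0.28 limit: tilted fully along the torch, the tool is nearly in line with the forearm. The barrel is round, so I'll grip it with the tool tilted only 0.2 rad from vertical instead. First I back out.

Request:
step_arm(
  increments=[
    {"delta_pos": [0, 0, 0], "dr": [0, 0, 0], "fingers": -1},
    {"delta_pos": [0, 0, -2], "dr": [0, 0, 0], "fingers": -1},
    {"delta_pos": [0, 0, -5], "dr": [0, 0, 0], "fingers": -1},
    {"delta_pos": [0, 0, -8], "dr": [0, 0, 0], "fingers": -1},
    {"delta_pos": [0, 0, -11], "dr": [0, 0, 0], "fingers": -1},
  ],
)

```text
time: 23.92
tool_pos: [0.4507, -0.2736, 0.1734]
tool_rot: [-3.084, -0.676, -0.438]
contact_force: [0.6, 0.1, -0.3]
opening: 0.0916
grip_force: 0.0
```

```bash
python3 go.py .5041 -.2791 .19 pi -.2 -.435 .5239 -.2883 .083 pi -.2 -.435; python3 -c "
from cell import robot
s=robot.observe();print(s['qpos'].round(3))"
```

```text
dp [5.0, -1.65, 1.98] dr [-3.2, -27.3, 0.6]
dp [0.01, -0.0, 10.92] dr [0.0, 0.0, 0.0]
[-0.895  0.175  2.176  1.075  0.381  0.155]
```

Request:
step_arm(
  increments=[
    {"delta_pos": [1, -0.4, -0.6], "dr": [-0.8, -7, 0.1], "fingers": -1},
    {"delta_pos": [2.5, -0.8, 0.3], "dr": [-1.6, -14, 0.3], "fingers": -1},
    {"delta_pos": [4, -1.3, 1.2], "dr": [-2.4, -21, 0.5], "fingers": -1},
    {"delta_pos": [5, -1.65, 2], "dr": [-3.2, -27.3, 0.6], "fingers": -1},
    {"delta_pos": [5, -1.65, 2], "dr": [-3.2, -27.3, 0.6], "fingers": -1},
  ],
)

```text
time: 24.55
tool_pos: [0.5071, -0.2807, 0.1906]
tool_rot: [3.138, -0.2, -0.434]
contact_force: [-0.8, 0.4, 0.4]
opening: 0.092
grip_force: 0.0
```

Request:
step_arm(
  increments=[
    {"delta_pos": [0, 0, 0.5], "dr": [0, 0, 0], "fingers": -1},
    {"delta_pos": [0, 0, 1], "dr": [0, 0, 0], "fingers": -1},
    {"delta_pos": [0, 0, 1], "dr": [0, 0, 0], "fingers": -1},
    {"delta_pos": [0, 0, 1], "dr": [0, 0, 0], "fingers": -1},
    {"delta_pos": [0, 0, 1], "dr": [0, 0, 0], "fingers": -1},
  ],
)

```text
time: 25.18
tool_pos: [0.5065, -0.2805, 0.1799]
tool_rot: [3.141, -0.2, -0.435]
contact_force: [0.2, 0.1, -0.1]
opening: 0.0916
grip_force: 0.0
```

```bash
python3 go.py .5239 -.2883 .083 pi -.2 -.435; python3 -c "
from cell import robot
s=robot.observe();print(s['qpos'].round(3))"
```

```text
dp [-0.06, -0.04, 9.87] dr [0.0, -0.0, -0.0]
[-0.663  0.375  1.631  0.055  0.941  1.315]
```

Request:
step_arm(
  increments=[
    {"delta_pos": [0, 0, 3], "dr": [0, 0, 0], "fingers": -1},
    {"delta_pos": [0, 0, 6], "dr": [0, 0, 0], "fingers": -1},
    {"delta_pos": [0, 0, 8.5], "dr": [0, 0, 0], "fingers": -1},
    {"delta_pos": [0, 0, 9.8], "dr": [0, 0, 0], "fingers": -1},
    {"delta_pos": [0, 0, 9.8], "dr": [0, 0, 0], "fingers": -1},
  ],
)

```text
time: 25.8
tool_pos: [0.5241, -0.2885, 0.083]
tool_rot: [3.141, -0.199, -0.435]
contact_force: [0.5, 0.9, -0.3]
opening: 0.0917
grip_force: 0.0
```

Request:
step_arm(
  increments=[
    {"delta_pos": [0, 0, 0], "dr": [0, 0, 0], "fingers": 1},
    {"delta_pos": [0, 0, 0], "dr": [0, 0, 0], "fingers": 1},
    {"delta_pos": [0, 0, 0], "dr": [0, 0, 0], "fingers": 1},
    {"delta_pos": [0, 0, 0], "dr": [0, 0, 0], "fingers": 1},
    {"delta_pos": [0, 0, 0], "dr": [0, 0, 0], "fingers": 1},
  ],
  newtons=15,
)

```text
time: 26.42
tool_pos: [0.5243, -0.2887, 0.0836]
tool_rot: [3.141, -0.2, -0.435]
contact_force: [-0.3, -0.1, -0.1]
opening: 0.0464
grip_force: 0.0
```

Request:
step_arm(
  increments=[
    {"delta_pos": [0, 0, 0], "dr": [0, 0, 0], "fingers": 1},
    {"delta_pos": [0, 0, 0], "dr": [0, 0, 0], "fingers": 1},
    {"delta_pos": [0, 0, 0], "dr": [0, 0, 0], "fingers": 1},
    {"delta_pos": [0, 0, 0], "dr": [0, 0, 0], "fingers": 1},
    {"delta_pos": [0, 0, 0], "dr": [0, 0, 0], "fingers": 1},
  ],
  newtons=45,
)

```text
time: 27.05
tool_pos: [0.5243, -0.2887, 0.0835]
tool_rot: [3.141, -0.2, -0.435]
contact_force: [-0.3, -0.2, 1.6]
opening: 0.0272
grip_force: 45.0
```

```bash
python3 - <<'E'
from look import *
import subprocess
s=robot.observe(); print(s["tool_pos"],s["tool_rot"],s["qpos"].round(3),s["opening"],s["contact_force"])
a=np.array([-.549,.255,.796]); p=s["tool_pos"]+.1*a
print(p)
print(subprocess.run(["python3","go.py",*map(str,p),*map(str,s["tool_rot"])],capture_output=True,text=True).stdout)
E
```

```text
[ 0.52432306 -0.2886672   0.08351372] [ 3.14087967 -0.19978324 -0.43477782] [-0.654  0.527  1.688  0.064  0.732  1.308] 0.02721054487017606 [-0.28562792 -0.19556188  1.60350303]
[ 0.46942306 -0.2631672   0.16311372]
dp [-4.35, 0.01, -9.0] dr [0.0, 0.0, 0.0]
```

Gripped: opening 27 mm at 45 N. Draw it out along the torch axis.

Request:
step_arm(
  increments=[
    {"delta_pos": [-0.44, 0, -0.9], "dr": [0, 0, 0], "fingers": 1},
    {"delta_pos": [-1.3, 0, -2.7], "dr": [0, 0, 0], "fingers": 1},
    {"delta_pos": [-2.18, 0, -4.5], "dr": [0, 0, 0], "fingers": 1},
    {"delta_pos": [-3.05, 0, -6.3], "dr": [0, 0, 0], "fingers": 1},
    {"delta_pos": [-3.9, 0, -8.1], "dr": [0, 0, 0], "fingers": 1},
  ],
)

```text
time: 27.68
tool_pos: [0.4741, -0.265, 0.1558]
tool_rot: [3.141, -0.199, -0.435]
contact_force: [0.2, -0.9, -0.7]
opening: 0.0274
grip_force: 45.0
```

Request:
step_arm(
  increments=[
    {"delta_pos": [-0.5, 0, -1], "dr": [0, 0, 0], "fingers": 1},
    {"delta_pos": [-0.5, 0, -3], "dr": [0, 0, 0], "fingers": 1},
    {"delta_pos": [-0.5, 0, -4], "dr": [0, 0, 0], "fingers": 1},
    {"delta_pos": [-0.5, 0, -4], "dr": [0, 0, 0], "fingers": 1},
    {"delta_pos": [-0.5, 0, -4], "dr": [0, 0, 0], "fingers": 1},
  ],
)

```text
time: 28.3
tool_pos: [0.4632, -0.2601, 0.1926]
tool_rot: [3.141, -0.199, -0.435]
contact_force: [-0.2, 0.8, -1.3]
opening: 0.0271
grip_force: 45.0
```

```bash
python3 - <<'E'
from look import *
s=robot.observe(); print(s["tool_pos"],s["tool_rot"],s["qpos"].round(3))
u=proj("side",s["tool_pos"]); print(u)
a=viewer.read_camera("side"); b=viewer.read_camera("top")
cv2.imwrite("pics/t2.png",np.hstack([crop(a,u,50,4),crop(b,proj("top",s["tool_pos"]),50,4)])[:,:,::-1])
E
```

```text
[ 0.4632309  -0.26007899  0.1926018 ] [ 3.14125699 -0.19851839 -0.43482454] [-0.685  0.279  1.735  0.06   0.935  1.289]
[345.91982226 286.57681107]
```

View pics/t2.png

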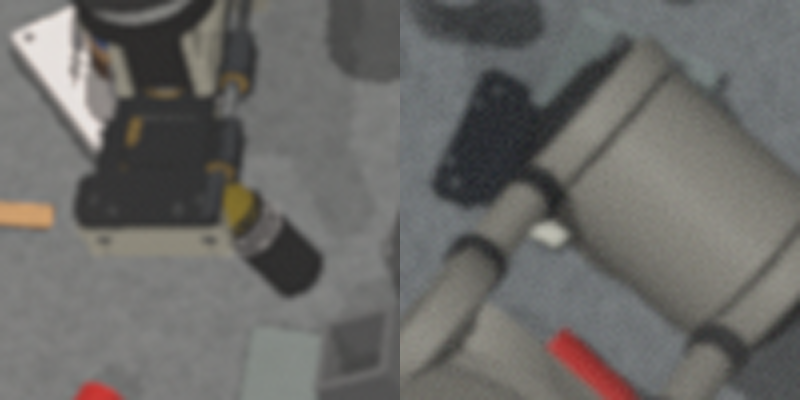

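The torch is clear of the stand, still tilted and held firmly, with its black head visible at crop (280,250). Now turn it upright and move it over the disc.

```bash
python3 go.py .4895 .0045 .195 pi .45 0
```

```text
dp [-8.54, -25.1, -1.98] dr [-3.2, -36.5, -25.2]
```

Request:
step_arm(
  increments=[
    {"delta_pos": [-0.6, -2, -1], "dr": [-0.3, -3.6, -2.5], "fingers": 1},
    {"delta_pos": [-1.5, -4.5, -2], "dr": [-0.6, -7.3, -5], "fingers": 1},
    {"delta_pos": [-2.4, -7, -2], "dr": [-1, -11, -7.5], "fingers": 1},
    {"delta_pos": [-3.3, -9.7, -2], "dr": [-1.3, -14.6, -10], "fingers": 1},
    {"delta_pos": [-4.3, -12.5, -2], "dr": [-1.6, -18.2, -12.6], "fingers": 1},
  ],
)

```text
time: 29.02
tool_pos: [0.4745, -0.1267, 0.2038]
tool_rot: [3.104, 0.126, -0.221]
contact_force: [0.3, 0.4, -1.9]
opening: 0.0273
grip_force: 45.0
```

```bash
python3 go.py .4895 .0045 .195 pi .45 0
```

```text
dp [-1.28, -13.16, 0.56] dr [-1.5, -18.3, -12.5]
```

Request:
step_arm(
  increments=[
    {"delta_pos": [-0.2, -2.6, 0], "dr": [-0.3, -3.6, -2.5], "fingers": 1},
    {"delta_pos": [-0.5, -5.3, 0], "dr": [-0.6, -7.3, -5], "fingers": 1},
    {"delta_pos": [-0.8, -8, 0.2], "dr": [-0.9, -11, -7.5], "fingers": 1},
    {"delta_pos": [-1, -10.7, 0.4], "dr": [-1.2, -14.6, -10], "fingers": 1},
    {"delta_pos": [-1.28, -13.16, 0.56], "dr": [-1.5, -18.3, -12.5], "fingers": 1},
  ],
)

```text
time: 29.65
tool_pos: [0.4898, 0.0046, 0.1947]
tool_rot: [3.141, 0.45, 0.0]
contact_force: [1.2, -1.1, -1.2]
opening: 0.0276
grip_force: 45.0
```

Request:
step_arm(
  increments=[
    {"delta_pos": [0, 0, 0], "dr": [0, 0, 0], "fingers": 1},
    {"delta_pos": [0, 0, 0], "dr": [0, 0, 0], "fingers": 1},
    {"delta_pos": [0, 0, 0], "dr": [0, 0, 0], "fingers": 1},
    {"delta_pos": [0, 0, 0], "dr": [0, 0, 0], "fingers": 1},
    {"delta_pos": [0, 0, 0], "dr": [0, 0, 0], "fingers": 1},
  ],
)

```text
time: 30.28
tool_pos: [0.4895, 0.0033, 0.1958]
tool_rot: [3.141, 0.447, -0.002]
contact_force: [0.0, 0.1, -0.8]
opening: 0.0272
grip_force: 45.0
```

```bash
python3 go.py .4895 .0045 .188 pi .45 0; python3 - <<'E'
from look import *
P["side"]["T"]=P["side"]["T"].copy();P["side"]["T"][:2,3]-=[.0028,-.0006]
s=robot.observe(); print(s["tool_pos"],s["tool_rot"],s["qpos"].round(3))
a=viewer.read_camera("side"); cv2.imwrite("pics/t3f.png",a[:,:,::-1])
for X in([.4978,.0045,.205],[.4978,.0045,.112],[.4978,.0045,.054]): print(proj("side",X))
cv2.imwrite("pics/t3.png",crop(a,(325,215),50,6)[:,:,::-1])
E
```

```text
dp [0.33, -0.12, 0.7] dr [-0.0, -0.2, -0.1]
[0.48952438 0.00329083 0.19577475] [ 3.14080752e+00  4.47353948e-01 -2.36373131e-03] [-0.117  0.579  1.313 -0.051  1.694  1.461]
[328.00358668 199.08260787]
[328.04530877 224.83437965]
[328.06946584 239.74464791]
```

View pics/t3.png

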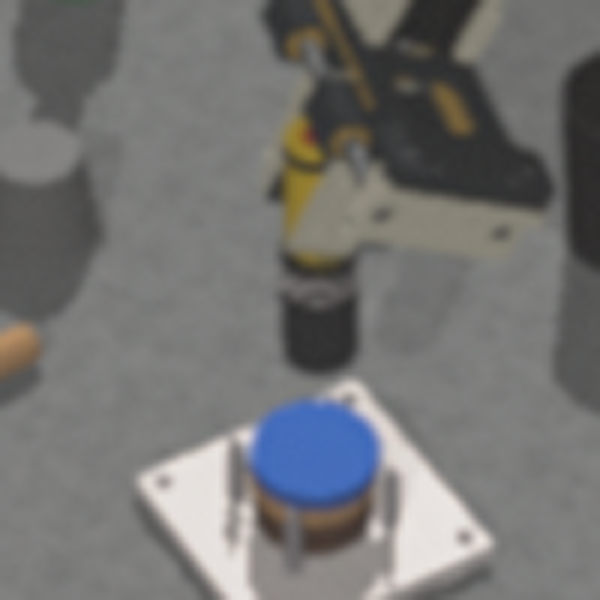

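The torch hangs upright above the blue disc: its axis is at column ~328 where 328 was predicted, with the lens about 6–7 cm above the disc. Lower it 1 cm, let it settle and hand in.

Request:
step_arm(
  increments=[
    {"delta_pos": [0.2, 0, 0.45], "dr": [0, 0, 0], "fingers": 1},
    {"delta_pos": [0.43, 0, 0.9], "dr": [0, 0, 0], "fingers": 1},
    {"delta_pos": [0.43, 0, 0.9], "dr": [0, 0, 0], "fingers": 1},
    {"delta_pos": [0.43, 0, 0.9], "dr": [0, 0, 0], "fingers": 1},
    {"delta_pos": [0.43, 0, 0.9], "dr": [0, 0, 0], "fingers": 1},
  ],
)

```text
time: 30.95
tool_pos: [0.4896, 0.0037, 0.1856]
tool_rot: [3.141, 0.448, -0.002]
contact_force: [-0.1, 0.5, -1.9]
opening: 0.0273
grip_force: 45.0
```

Request:
step_arm(
  increments=[
    {"delta_pos": [0, 0, 0], "dr": [0, 0, 0], "fingers": 1},
    {"delta_pos": [0, 0, 0], "dr": [0, 0, 0], "fingers": 1},
    {"delta_pos": [0, 0, 0], "dr": [0, 0, 0], "fingers": 1},
    {"delta_pos": [0, 0, 0], "dr": [0, 0, 0], "fingers": 1},
    {"delta_pos": [0, 0, 0], "dr": [0, 0, 0], "fingers": 1},
  ],
)

```text
time: 31.58
tool_pos: [0.4895, 0.0037, 0.1855]
tool_rot: [3.141, 0.448, -0.002]
contact_force: [-0.7, -0.1, -1.3]
opening: 0.0273
grip_force: 45.0
```

```bash
python3 -c "
from cell import robot
s=robot.observe();print(s['tool_pos'],s['tool_rot'],s['grip_force']);print(robot.hand_in())"
```

```text
[0.48952356 0.00367374 0.18554486] [ 3.14093275e+00  4.47995339e-01 -1.57514847e-03] 44.98106896877289
the job is handed in; nothing more can be done
None
```

I handed the job in at about 31.6 s, with no verdict returned: the ring and blue disc are stacked flat in the jig, and the torch is held still and upright, its lens about 5–6 cm above the disc.

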